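# Start the loose hand screw of the kitchen press

## Task

On the kitchen press, one hand screw is already fully home and the other still stands high because its thread has not caught. Take the high one by its knob, turn it backward (anticlockwise seen from above) until it drops into the start of its thread, then turn it forward (clockwise) one full turn from there. Finish with the fingers still holding its knob, at rest, and leave the things standing around undisturbed.

Things in the scene. Friction and masses are not known exactly. Their poses are not given: they have to be found in the camera images.
- press: Low kitchen press fixed to the worktop: aluminium foot 172 x 84 mm, two columns, a cross-bar (top at 60 mm) with two round brass bushings (32 mm wide, top at 72 mm), a black-knobbed hand screw in each. Origin: centre of its underside; x along its length: the high screw stands at x = +50 mm, the one already home at x = -50 mm. Any yaw.
- press_screw: The high hand screw to be started, knob on top, 0.09 kg; z up. Origin: centre of the knob's underside. Captive: it cannot be lifted out or shifted sideways, only turned and sunk. It drops by its own weight when not gripped, or with the hand if that presses lightly down; gripped and held at one height it does not. The knob may be let go and regripped.
- screw_knob (a point): Centre of that knob: round, fluted, black, 36 mm wide, 28 mm high (14 mm above and below this point); a raised pointer on its top lies along its x axis. At the start this point is 112 mm above the worktop; it sinks about 6 mm in the drop, then 8 mm for each forward turn.
- screw_turn (a joint): Turn of the high screw in rad, growing forward (clockwise from above). 0: start of the thread. It begins at 0.6 to 2.2, riding on the rim. Turned back it drops at about -0.1 and meets a firm stop near -0.3. Turned forward on the rim it binds near 2.8. Once dropped, forward turning draws it down; it runs on to about 8.5. Needs under 0.1 N m.
- screw_sink (a joint): How far the screw has sunk below its starting height, in m: 0 on the rim, about 0.006 dropped into the start of the thread, about 0.014 after one forward turn.
- home_knob (a point): Centre of the identical knob of the screw that is already fully home, 90 mm above the worktop, 100 mm from the other. Fixed; leave it.
- spice_jar: Bystander: spice jar, 46 mm wide, 108 mm high, upright; origin centre of its underside.
- mill: Bystander: glass salt mill, 44 mm wide, 90 mm high, upright; origin centre of its underside.
- strainer: Bystander: steel sink strainer, 78 mm wide, 18 mm high; origin centre of its underside.

How it is judged (in metres and radians):
On the way:
1. the screw has been turned back and has dropped into the start of its thread (value of joint screw_sink above 0.0045 m and value of joint screw_turn below 0.3 rad), for 0.1 s.
At the end, for the whole second after the job is handed in: The screw stands one turn forward of its thread start (joint between 5.2 and 7.2 rad), sunk 11 to 17.5 mm, at rest, with the fingers gripping it with more than 2 N; jar, mill and strainer are upright and within 30 mm of their places (value of joint screw_turn between 5.2 and 7.2 rad and value of joint screw_sink between 0.011 and 0.0175 m and contact force between the fingers and press_screw above 2 N and velocity of joint screw_turn between -0.1 and 0.1 rad/s and angle between each of spice_jar, mill's own z axis and vertical below 0.2 rad and distance of each of spice_jar, mill, strainer from where it was at the start of the episode below 0.03 m); the arm keeps its last pose, push and grip.
It fails at once if the screw is wound on well past one turn (value of joint screw_turn above 7.6 rad).
It fails at once if a bystander is knocked over or shoved away (distance of any of spice_jar, mill, strainer from where it was at the start of the episode above 0.03 m or angle between any of spice_jar, mill's own z axis and vertical above 0.5 rad).
It also fails if it takes over 64 s, if anything falls off the work surface, if the arm or the gripper's body presses on something with over 40 N, if the wrist force passes 120 N, or if a joint passes its speed limit or range.

## Robot

A 6-joint arm with a two-finger parallel gripper is mounted at the origin on a cart in front of the work surface, level with it; the furniture and walls round the work are solid. World frame = base frame: x ahead of the robot, y to its left, z up, the work surface at z = 0. Lengths are in mm, angles in degrees, forces in N, time in s.
With the tool pointing down it reaches from about 350 to 875 mm from the base axis. Payload 4.2 kg.
Tool frame: the origin (TCP) lies midway between the tips of the shut fingers; the grasp point (between the pads) lies 19 mm behind it; z points along the fingers, y is the line along which they close (so a half turn about z gives the same grasp; the last joint's range is limited). The gripper opens to 87 mm and grips with 3 to 60 N. Pads are 19 mm wide; open, the fingers measure 117 mm over their backs; the gripper's body (75 mm by 190 mm) begins 51 mm behind the grasp point.
Start: joints at [80.42, 22.042, 0.453, 0, -68.411, -14.817], TCP at [258.122, 569.185, 222.55] pointing down, gripper open.
Joint ranges: [-179.83, 179.83], [-69.29, 118.12], [-61.27, 80.66], [-181.25, 117.63], [-171.15, -9.14], [-177.46, 177.46]. Speed limits (degrees/s): [159.86, 159.86, 180, 180, 180, 180].

## Interface

Orientations are given as a 3x3 rotation matrix whose columns are the frame's x, y, z axes.
In Python, from cell import readout, imaging, r gives the robot as it stands.
- The arm moves only by the shell command python3 -m inch 'ROWS' [FORCE]. ROWS is JSON, a list of rows, each an object of numbers: "x", "y", "z": the shift along the tool's x, y, z in m; "ax", "ay", "az": the turn, a rotation vector about the tool's x, y, z in degrees; "fingers": the opening, from -1 (shut) to 1 (fully open). A call has 1 to 20 rows; each row shifts and turns the commanded pose from where the row before left it, along the tool's axes as they then stand; what a row does not reach is not made up. A row lasts 1/12 s, in which the tool goes at most 41.7 mm and 7.16 degrees, less where a joint would pass 70% of its speed; a pose out of reach is approached as far as the arm can. A call with a gripper value outside its range is refused whole. The fingers move at their own pace and stop on an object; FORCE is the grip in N (left out, the last holds). Time passes only in rows, so rows that do not move let the fingers close. It gives the time, the measured TCP pose, the force, the opening and the grip force at its end, in the units of the state.
- readout.get_obs(): the state, without advancing time (a new reading comes with each control period).
- imaging.get_image(name): name is "side" or "top" or "wrist"; returns a dict with "color" (480x640x3 uint8, red, green, blue), "K" (3x3 intrinsics, pixels), "k1" (the pictures are not rectified: a ray, as slopes to the right and down, at radius r is drawn at 1 + k1 r^2 times it, then the intrinsics apply), "view" (4x4, takes a point from world to camera coordinates); the wrist camera has in their place "hand_eye" (4x4, takes a point from camera to tool coordinates, whose origin is the TCP and whose axes are the flange's). Camera axes: x right, y down, z forward; pixel columns grow to the right and rows downward; lengths in mm; the calibration is good to about 2 mm. A picture is of the moment at which its call begins: read the wrist's pose just before it. There is no depth.
- r.close_job(): hands the job in; it is judged then, once.
Trained networks look in the newest picture that a camera, given by its name, has taken for a name from the list of things; names that differ only in an ending like _2 or _b are one class to them, and where a whole thing is asked for, a point or a joint stands for the part that bears it (a point fixed in the world has none). Each returns a list of dicts, best first, with "confidence" (0 to 1); they miss things now and then, are a little off and sometimes report something else, mostly with a low value. They report only what shows in the picture. A call takes as long as a camera call.
- imaging.trace(query, camera): "mask" (480x640 bool, what is visible of it) and "uv" ([column, row] in pixels, amid what is visible of it).
The state is a dict: "clock": time; "q": joint angles; "joint_velocities": joint speeds; "joint_efforts": joint torques, N m; "position": TCP position; "ee_rot": TCP orientation; "wrist_force": force on the tool from outside, world axes, zero at the start; "wrist_torque": the same for the moment, N m; "grip_width": opening from 0.0 (shut) to 1.0 (fully open); "gripper_force": force on a finger pad.
Only numpy, scipy, OpenCV 4.12 (cv2) and the standard library are available. Lean on these libraries where they do the work, as an engineer would, in place of code of your own. Each camera call takes 0.05 s, during which the arm holds its last target. There are 200 camera calls.

## Working session

There is one attempt and no reset: what is moved stays moved. The work goes in short steps, Python scripts to look and compute and a shell command to move; the robot and the scene stay as the last step left them, time stands still between calls to the robot, and variables do not carry over. Pictures are saved under pics/ and viewed, at most 10 in all, crops included, and the job is handed in when it is done.

```bash
ls; mkdir -p pics
cat > h.py <<'E'
import numpy as np, cv2
from cell import readout, imaging, r
def ray(im,uv,T=None):
    d=cv2.undistortPoints(np.array([[uv]],float),im["K"],np.array([im["k1"],0,0,0.]))[0,0]
    d=np.array([d[0],d[1],1.])
    if T is None: T=np.linalg.inv(np.array(im["view"]))
    return T[:3,3],T[:3,:3]@d
def at(im,uv,z,T=None):
    o,d=ray(im,uv,T); return o+d*(z-o[2])/d[2]
def save(im,n): cv2.imwrite(f"pics/{n}.png",im["color"][:,:,::-1])
E
python3 - <<'E'
from h import *
np.set_printoptions(precision=1,suppress=True)
o=readout.get_obs();print(o)
ims=[]
for c in("top","side"):
    im=imaging.get_image(c); save(im,c);ims.append(im["color"])
    im["K"]=np.array(im["K"],float)
    for q,z in(("screw_knob",112),("press_screw",112),("home_knob",90),("spice_jar",108),("mill",90),("strainer",18),("press",30)):
        for d in imaging.trace(q,c)[:3]: print(c,q,round(d["confidence"],2),np.array(d["uv"]),at(im,d["uv"],z),d["mask"].sum())
    print(np.linalg.inv(im["view"])[:3,3])
E
```

```text
pics
{'clock': 0.0, 'q': array([ 80.4,  22.1,   0.4,  -0. , -68.4, -14.8]), 'joint_velocities': array([ 0.1,  0.1,  0.1, -0.1,  0. , -0. ]), 'joint_efforts': array([ -0. , -39.1,  18.7,   4.2,   0. ,  -0. ]), 'position': array([257.9, 568.7, 221.5]), 'ee_rot': array([[ 0.9, -0.4, -0. ],
       [-0.4, -0.9, -0. ],
       [ 0. ,  0. , -1. ]]), 'wrist_force': array([-0.1, -0.2, -0.1]), 'wrist_torque': array([0., 0., 0.]), 'gripper_force': 0.0, 'grip_width': 0.9986544236117686}
top screw_knob 0.74 [372.3 279.4] [496.2 -83.8 112. ] 2523
top screw_knob 0.68 [388.1 253.3] [ 553.3 -122.8  112. ] 228
top press_screw 0.6 [388.3 253.3] [ 553.3 -123.2  112. ] 226
top spice_jar 0.67 [418.5 173.2] [ 740.  -207.1  108. ] 590
top mill 0.77 [307.4 179.2] [741.4  51.5  90. ] 334
top strainer 0.91 [248.3 333.5] [392.4 203.1  18. ] 853
top press 0.71 [373.3 276.7] [512.6 -96.2  30. ] 2462
[ 360.2   46.6 1217.2]
side screw_knob 0.58 [291.6 261.5] [ 549.9 -123.3  112. ] 483
side press_screw 0.87 [291.9 261.2] [ 550.3 -122.   112. ] 469
side home_knob 0.69 [253.4 259.6] [477.2 -59.4  90. ] 302
side spice_jar 0.73 [425.6 314.3] [ 741.6 -312.1  108. ] 2010
side mill 0.64 [395. 258.] [741.6 -58.1  90. ] 733
side strainer 0.76 [234.7 249.2] [408.7 181.6  18. ] 356
side press 0.73 [279.8 296.3] [526.  -92.5  30. ] 4138
[ 572.3 -949.   454.5]
```

Run:
```python
import cv2,numpy as np
a=cv2.imread("pics/top.png")[140:340,220:460];b=cv2.imread("pics/side.png")[180:380,200:440]
cv2.imwrite("pics/crop.png",cv2.resize(np.hstack([a,b]),(800,333),interpolation=cv2.INTER_CUBIC))
```

```text
(no output)
```

View pics/crop.png

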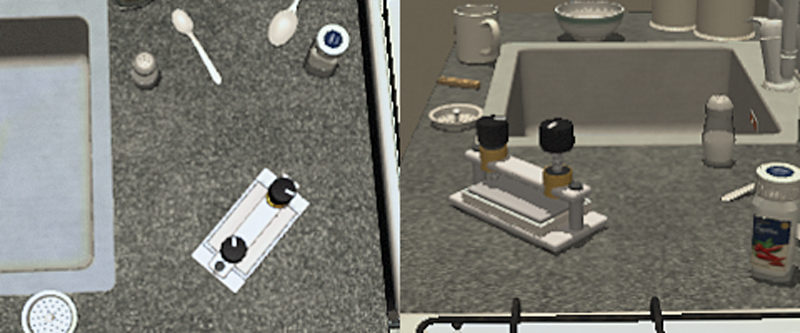

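View pics/side.png

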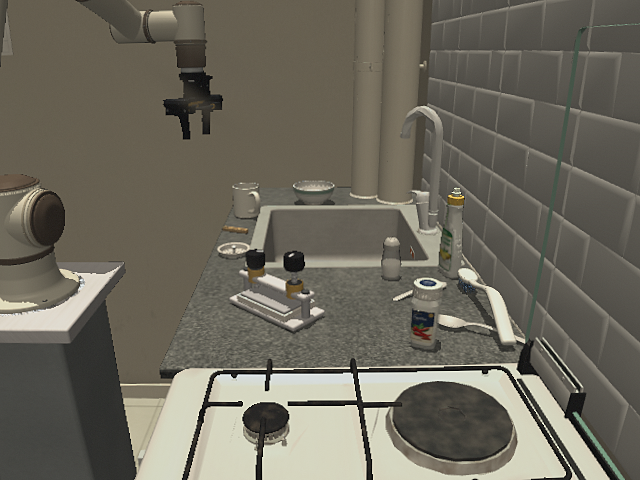

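The high knob is the farther one, near (552, -122), standing clear above its bushing. The home knob is near (474, -60), and its neighbours are well away from it. I'll compute the approach shift next.

```bash
cat >> h.py <<'E'
def go(tx,ty,tz):
    o=readout.get_obs();R=np.array(o["ee_rot"]);p=np.array(o["position"])
    d=R.T@(np.array([tx,ty,tz])-p)
    print("pos",p.round(1),"shift mm tool",d.round(1),"yaw x",np.degrees(np.arctan2(R[1,0],R[0,0])).round(2),"tilt",np.degrees(R[:2,2]).round(2),"q",np.array(o["q"]).round(1),"t",o["clock"],"F",np.array(o["wrist_force"]).round(1),"T",np.array(o["wrist_torque"]).round(2),"grip",round(o["grip_width"]*87,1),round(o["gripper_force"],1))
E
python3 -c "
from h import *
go(500,-90,222)
im=imaging.get_image('wrist');print(np.array(im['hand_eye']).round(2))"
```

```text
pos [258.1 569.2 222.6] shift mm tool [492.6 500.4   0.6] yaw x -24.4 tilt [0. 0.] q [ 80.4  22.    0.5   0.  -68.4 -14.8] t 0.8 F [-0.  -0.2  1. ] T [ 0.02 -0.01  0.01] grip 87.0 0.0
[[   0.     -0.97   -0.26   71.79]
 [   1.      0.      0.      0.22]
 [  -0.     -0.26    0.97 -162.38]
 [   0.      0.      0.      1.  ]]
```

```bash
python3 -m inch '[{"x":0.0246,"y":0.025},{"x":0.0246,"y":0.025},{"x":0.0246,"y":0.025},{"x":0.0246,"y":0.025},{"x":0.0246,"y":0.025},{"x":0.0246,"y":0.025},{"x":0.0246,"y":0.025},{"x":0.0246,"y":0.025},{"x":0.0246,"y":0.025},{"x":0.0246,"y":0.025},{"x":0.0246,"y":0.025},{"x":0.0246,"y":0.025},{"x":0.0246,"y":0.025},{"x":0.0246,"y":0.025},{"x":0.0246,"y":0.025},{"x":0.0246,"y":0.025},{"x":0.0246,"y":0.025},{"x":0.0246,"y":0.025},{"x":0.0246,"y":0.025},{"x":0.0246,"y":0.025}]'
python3 -m inch '[{"az":7},{"az":7},{"az":7},{"az":7},{"az":7},{"az":7},{"az":7},{"az":7},{"az":7},{"az":7},{"az":7},{"az":7},{"az":7},{},{}]'
python3 - <<'E'
from h import *
np.set_printoptions(precision=1,suppress=True)
go(552,-122,222)
o=readout.get_obs();im=imaging.get_image('wrist');save(im,"w1")
T=np.eye(4);T[:3,:3]=o["ee_rot"];T[:3,3]=o["position"];T=T@np.array(im["hand_eye"])
for q,z in(("screw_knob",112),("press_screw",112),("home_knob",90)):
    for d in imaging.trace(q,"wrist"): print(q,round(d["confidence"],2),np.array(d["uv"]),at(im,d["uv"],z,T),d["mask"].sum())
E
```

```text
pos [258.1 569.2 222.6] shift mm tool [553.1 508.1   0.6] yaw x -24.39 tilt [0. 0.] q [ 80.4  22.    0.5   0.  -68.4 -14.8] t 0.85 F [-0.1 -0.8 -0.3] T [-0.  -0.   0.1] grip 87.0 0.0validation failed for argument at $[0]...
validation failed for argument at $[0]...
```

View pics/w1.png

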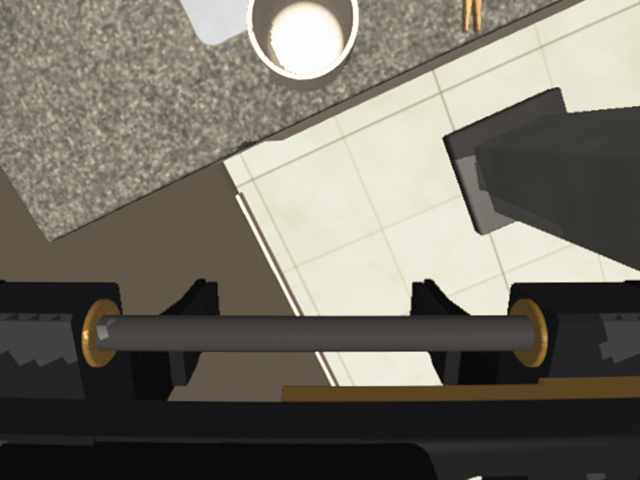

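The moves were refused and the arm has not moved; the picture shows only the mug at about (303, 35) and the fingers in the lower part. All keys are probably required, so I'll test one complete row.

```bash
python3 -m inch '[{"x":0.0246,"y":0.025,"z":0,"ax":0,"ay":0,"az":0,"fingers":1}]'
```

```text
clock: 1.13
position: [269.3, 539.9, 221.5]
ee_rot: [[0.912, -0.41, 0.001], [-0.41, -0.912, 0.002], [-0.0, -0.002, -1.0]]
wrist_force: [0.9, -0.2, 0.6]
grip_width: 1.0
gripper_force: 0.0
```

```bash
python3 -m inch '[{"x":0.0285,"y":0.0255,"z":0,"ax":0,"ay":0,"az":0,"fingers":1},{"x":0.0285,"y":0.0255,"z":0,"ax":0,"ay":0,"az":0,"fingers":1},{"x":0.0285,"y":0.0255,"z":0,"ax":0,"ay":0,"az":0,"fingers":1},{"x":0.0285,"y":0.0255,"z":0,"ax":0,"ay":0,"az":0,"fingers":1},{"x":0.0285,"y":0.0255,"z":0,"ax":0,"ay":0,"az":0,"fingers":1},{"x":0.0285,"y":0.0255,"z":0,"ax":0,"ay":0,"az":0,"fingers":1},{"x":0.0285,"y":0.0255,"z":0,"ax":0,"ay":0,"az":0,"fingers":1},{"x":0.0285,"y":0.0255,"z":0,"ax":0,"ay":0,"az":0,"fingers":1},{"x":0.0285,"y":0.0255,"z":0,"ax":0,"ay":0,"az":0,"fingers":1},{"x":0.0285,"y":0.0255,"z":0,"ax":0,"ay":0,"az":0,"fingers":1},{"x":0.0285,"y":0.0255,"z":0,"ax":0,"ay":0,"az":0,"fingers":1},{"x":0.0285,"y":0.0255,"z":0,"ax":0,"ay":0,"az":0,"fingers":1},{"x":0.0285,"y":0.0255,"z":0,"ax":0,"ay":0,"az":0,"fingers":1},{"x":0.0285,"y":0.0255,"z":0,"ax":0,"ay":0,"az":0,"fingers":1},{"x":0.0285,"y":0.0255,"z":0,"ax":0,"ay":0,"az":0,"fingers":1},{"x":0.0285,"y":0.0255,"z":0,"ax":0,"ay":0,"az":0,"fingers":1},{"x":0.0285,"y":0.0255,"z":0,"ax":0,"ay":0,"az":0,"fingers":1},{"x":0.0285,"y":0.0255,"z":0,"ax":0,"ay":0,"az":0,"fingers":1}]'
python3 -m inch '[{"x":0,"y":0,"z":0,"ax":0,"ay":0,"az":7,"fingers":1},{"x":0,"y":0,"z":0,"ax":0,"ay":0,"az":7,"fingers":1},{"x":0,"y":0,"z":0,"ax":0,"ay":0,"az":7,"fingers":1},{"x":0,"y":0,"z":0,"ax":0,"ay":0,"az":7,"fingers":1},{"x":0,"y":0,"z":0,"ax":0,"ay":0,"az":7,"fingers":1},{"x":0,"y":0,"z":0,"ax":0,"ay":0,"az":7,"fingers":1},{"x":0,"y":0,"z":0,"ax":0,"ay":0,"az":7,"fingers":1},{"x":0,"y":0,"z":0,"ax":0,"ay":0,"az":7,"fingers":1},{"x":0,"y":0,"z":0,"ax":0,"ay":0,"az":7,"fingers":1},{"x":0,"y":0,"z":0,"ax":0,"ay":0,"az":7,"fingers":1},{"x":0,"y":0,"z":0,"ax":0,"ay":0,"az":7,"fingers":1},{"x":0,"y":0,"z":0,"ax":0,"ay":0,"az":7,"fingers":1},{"x":0,"y":0,"z":0,"ax":0,"ay":0,"az":7,"fingers":1},{"x":0,"y":0,"z":0,"ax":0,"ay":0,"az":0,"fingers":1},{"x":0,"y":0,"z":0,"ax":0,"ay":0,"az":0,"fingers":1}]'
cat >> h.py <<'E'
def wl(n):
    np.set_printoptions(precision=1,suppress=True)
    o=readout.get_obs();im=imaging.get_image('wrist');save(im,n)
    T=np.eye(4);T[:3,:3]=o["ee_rot"];T[:3,3]=o["position"];T=T@np.array(im["hand_eye"])
    for q,z in(("screw_knob",112),("press_screw",112),("home_knob",90)):
        for d in imaging.trace(q,"wrist"): print(q,round(d["confidence"],2),np.array(d["uv"]),at(im,d["uv"],z,T),d["mask"].sum())
    return im,T
E
python3 -c "
from h import *
go(552,-122,222)
wl('w2')"
```

```text
clock: 2.63
position: [548.3, -95.6, 222.8]
ee_rot: [[0.911, -0.413, 0.001], [-0.413, -0.911, 0.0], [0.0, -0.0, -1.0]]
wrist_force: [1.4, 0.9, 1.0]
grip_width: 1.0
gripper_force: 0.0
clock: 3.88
position: [547.8, -93.7, 222.6]
ee_rot: [[-0.426, -0.905, 0.0], [-0.905, 0.426, -0.0], [-0.0, -0.0, -1.0]]
wrist_force: [0.9, 0.6, 0.2]
grip_width: 1.002
gripper_force: 0.0
pos [547.8 -93.7 222.6] shift mm tool [ 23.9 -15.8   0.6] yaw x -115.22 tilt [ 0.01 -0.  ] q [  7.   15.3  -9.4   0.  -65.3 -32.2] t 3.8833 F [0.9 0.6 0.2] T [ 0.13 -0.09 -0.01] grip 87.2 0.0
screw_knob 0.92 [291.5 208.1] [ 552.9 -122.1  112. ] 2115
press_screw 0.43 [288.7 207.3] [ 554.5 -123.4  112. ] 2107
home_knob 0.96 [413.8 242.2] [480.1 -53.5  90. ] 1942
```

View pics/w2.png

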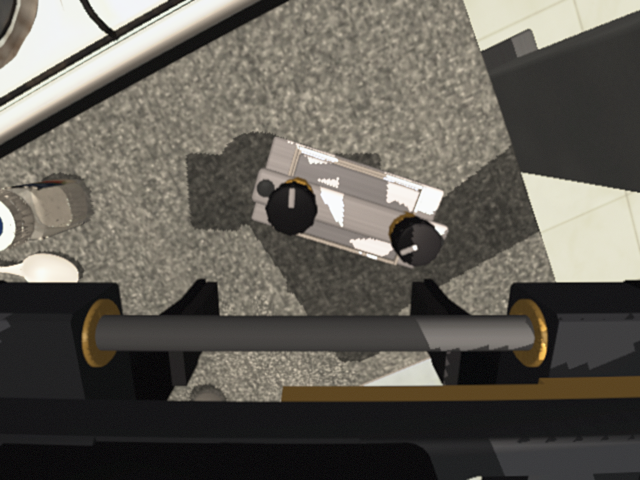

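The high knob is at (291, 208) with its pointer up, about 72° clockwise of the press axis. The home knob is at (414, 242). Before descending I'll triangulate the high knob from all three cameras.

Run:
```python
from h import *
np.set_printoptions(precision=1,suppress=True)
A=np.zeros((3,3));b=np.zeros(3);L=[]
for c in("top","side","wrist"):
    o=readout.get_obs();im=imaging.get_image(c);T=None
    if c=="wrist":
        T=np.eye(4);T[:3,:3]=o["ee_rot"];T[:3,3]=o["position"];T=T@np.array(im["hand_eye"])
    ds=[d for d in imaging.trace("press_screw",c)+imaging.trace("screw_knob",c)]
    for d in ds:
        m=d["mask"];col=im["color"].max(2)
        k=(m&(col<70)).astype(np.uint8); 
        (u,v),rad=cv2.minEnclosingCircle(cv2.findNonZero(cv2.morphologyEx(k,cv2.MORPH_OPEN,np.ones((3,3)))))
        p=at(im,(u,v),114 if c!="side" else 112,T)
        print(c,round(d["confidence"],2),d["uv"],(round(u,1),round(v,1),round(rad,1)),p)
go(552,-122,222)
```

```text
top 0.65 [387.2, 255.5] (386.7, 255.9, 6.5) [ 547.2 -119.   114. ]
side 0.95 [290.0, 263.8] (293.5, 261.5, 11.5) [ 553.1 -123.4  112. ]
side 0.49 [281.5, 295.9] (277.0, 272.5, 37.2) [ 526.8 -170.   112. ]
side 0.73 [294.4, 263.0] (293.5, 261.5, 11.5) [ 553.1 -123.4  112. ]
wrist 0.6 [291.5, 207.0] (291.5, 208.5, 26.8) [ 552.7 -122.1  114. ]
wrist 0.88 [290.5, 206.4] (291.9, 209.0, 27.2) [ 552.6 -121.6  114. ]
pos [547.8 -93.7 222.5] shift mm tool [ 23.8 -16.    0.5] yaw x -115.39 tilt [-0. -0.] q [  7.   15.3  -9.4   0.  -65.3 -32.4] t 4.5333 F [-0.2 -0.8  0.9] T [ 0.1 -0.1  0. ] grip 87.0 0.0
```

```bash
python3 -m inch '[{"x":0.012,"y":-0.0083,"z":0,"ax":0,"ay":0,"az":0,"fingers":1},{"x":0.012,"y":-0.0083,"z":0,"ax":0,"ay":0,"az":0,"fingers":1},{"x":0,"y":0,"z":0,"ax":0,"ay":0,"az":-6,"fingers":1},{"x":0,"y":0,"z":0,"ax":0,"ay":0,"az":-6,"fingers":1},{"x":0,"y":0,"z":0,"ax":0,"ay":0,"az":-6,"fingers":1},{"x":0,"y":0,"z":0,"ax":0,"ay":0,"az":-6,"fingers":1},{"x":0,"y":0,"z":0,"ax":0,"ay":0,"az":0,"fingers":1},{"x":0,"y":0,"z":0,"ax":0,"ay":0,"az":0,"fingers":1},{"x":0,"y":0,"z":0,"ax":0,"ay":0,"az":0,"fingers":1}]' 
python3 -c "
from h import *
go(552.5,-122.3,94)
wl('w3');
"
```

```text
clock: 5.28
position: [552.5, -122.4, 222.6]
ee_rot: [[-0.027, -1.0, 0.0], [-1.0, 0.027, -0.0], [0.0, -0.0, -1.0]]
wrist_force: [-0.4, -0.8, -0.1]
grip_width: 0.998
gripper_force: 0.0
pos [ 552.5 -122.4  222.6] shift mm tool [-1.000e-01  0.000e+00  1.286e+02] yaw x -91.52 tilt [ 0. -0.] q [  3.9  16.3  -8.    0.  -65.7  -5.4] t 5.2833 F [-0.4 -0.8 -0.1] T [ 0.07 -0.08 -0.05] grip 86.8 0.0
screw_knob 0.77 [313.4 242.6] [ 553.5 -120.7  112. ] 2218
press_screw 0.91 [316.2 241.6] [ 551.4 -121.4  112. ] 2128
home_knob 0.73 [347.7 242.2] [ 526.6 -114.4   90. ] 13729
home_knob 0.58 [396.1 299.4] [486.8 -64.5  90. ] 747
```

```bash
python3 -m inch '[{"x":0,"y":0,"z":0,"ax":0,"ay":0,"az":-6,"fingers":1},{"x":0,"y":0,"z":0,"ax":0,"ay":0,"az":-6,"fingers":1},{"x":0,"y":0,"z":0,"ax":0,"ay":0,"az":-6,"fingers":1},{"x":0,"y":0,"z":0,"ax":0,"ay":0,"az":-6,"fingers":1},{"x":0,"y":0,"z":0,"ax":0,"ay":0,"az":-6,"fingers":1},{"x":0,"y":0,"z":0,"ax":0,"ay":0,"az":-6,"fingers":1},{"x":0,"y":0,"z":0,"ax":0,"ay":0,"az":-6,"fingers":1},{"x":0,"y":0,"z":0,"ax":0,"ay":0,"az":-6,"fingers":1},{"x":0,"y":0,"z":0,"ax":0,"ay":0,"az":-6,"fingers":1},{"x":0,"y":0,"z":0,"ax":0,"ay":0,"az":-6,"fingers":1},{"x":0,"y":0,"z":0,"ax":0,"ay":0,"az":0,"fingers":1}]' >/dev/null
python3 -m inch '[{"x":0,"y":0,"z":0.016,"ax":0,"ay":0,"az":0,"fingers":1},{"x":0,"y":0,"z":0.016,"ax":0,"ay":0,"az":0,"fingers":1},{"x":0,"y":0,"z":0.016,"ax":0,"ay":0,"az":0,"fingers":1},{"x":0,"y":0,"z":0.016,"ax":0,"ay":0,"az":0,"fingers":1},{"x":0,"y":0,"z":0.016,"ax":0,"ay":0,"az":0,"fingers":1},{"x":0,"y":0,"z":0.016,"ax":0,"ay":0,"az":0,"fingers":1},{"x":0,"y":0,"z":0.016,"ax":0,"ay":0,"az":0,"fingers":1},{"x":0,"y":0,"z":0.016,"ax":0,"ay":0,"az":0,"fingers":1},{"x":0,"y":0,"z":0,"ax":0,"ay":0,"az":0,"fingers":1},{"x":0,"y":0,"z":0,"ax":0,"ay":0,"az":0,"fingers":1}]' 
python3 -c "
from h import *
go(552.5,-122.3,94)
wl('w4');
"
```

```text
clock: 7.23
position: [552.2, -122.6, 94.1]
ee_rot: [[0.853, -0.522, -0.002], [-0.522, -0.853, -0.0], [-0.001, 0.001, -1.0]]
wrist_force: [0.2, 0.9, 0.2]
grip_width: 0.999
gripper_force: 0.0
pos [ 552.2 -122.6   94.1] shift mm tool [ 0.1 -0.4  0.1] yaw x -31.5 tilt [-0.1  -0.02] q [  3.9  23.6 -17.7   0.  -48.9  54.6] t 7.2333 F [0.2 0.9 0.2] T [0.01 0.02 0.03] grip 86.9 0.0
screw_knob 0.74 [312.2 303.6] [ 558.8 -125.8  112. ] 4169
press_screw 0.61 [314.2 303.6] [ 558.4 -126.5  112. ] 4152
```

View pics/w4.png

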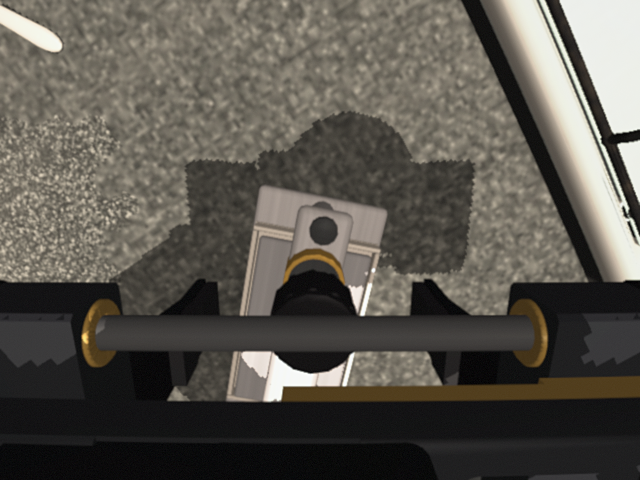

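The knob sits midway between the open fingers (at about x = 313, against finger edges at 217 and 413), so I'll close.

```bash
python3 -m inch '[{"x":0,"y":0,"z":0,"ax":0,"ay":0,"az":0,"fingers":-1},{"x":0,"y":0,"z":0,"ax":0,"ay":0,"az":0,"fingers":-1},{"x":0,"y":0,"z":0,"ax":0,"ay":0,"az":0,"fingers":-1},{"x":0,"y":0,"z":0,"ax":0,"ay":0,"az":0,"fingers":-1},{"x":0,"y":0,"z":0,"ax":0,"ay":0,"az":0,"fingers":-1},{"x":0,"y":0,"z":0,"ax":0,"ay":0,"az":0,"fingers":-1},{"x":0,"y":0,"z":0,"ax":0,"ay":0,"az":0,"fingers":-1},{"x":0,"y":0,"z":0,"ax":0,"ay":0,"az":0,"fingers":-1}]' 25
python3 -c "
from h import *
go(552.5,-122.3,94)"
python3 -m inch '[{"x":0,"y":0,"z":0,"ax":0,"ay":0,"az":-5,"fingers":-1},{"x":0,"y":0,"z":0,"ax":0,"ay":0,"az":-5,"fingers":-1},{"x":0,"y":0,"z":0,"ax":0,"ay":0,"az":-5,"fingers":-1},{"x":0,"y":0,"z":0,"ax":0,"ay":0,"az":-5,"fingers":-1},{"x":0,"y":0,"z":0,"ax":0,"ay":0,"az":0,"fingers":-1}]'
python3 -c "
from h import *
go(552.5,-122.3,94)"
```

```text
clock: 8.1
position: [552.5, -122.4, 94.5]
ee_rot: [[0.854, -0.521, -0.0], [-0.521, -0.854, -0.0], [-0.0, 0.0, -1.0]]
wrist_force: [0.6, 0.0, -0.5]
grip_width: 0.48
gripper_force: 0.0
pos [ 552.5 -122.4   94.5] shift mm tool [-0.1 -0.1  0.5] yaw x -31.4 tilt [-0. -0.] q [  3.9  23.5 -17.7   0.  -48.8  54.7] t 8.1 F [ 0.6  0.  -0.5] T [ 0.07 -0.02  0.01] grip 41.8 0.0
clock: 8.52
position: [552.7, -122.2, 94.5]
ee_rot: [[0.981, -0.196, 0.0], [-0.196, -0.981, 0.0], [0.0, -0.0, -1.0]]
wrist_force: [0.9, 1.2, -0.6]
grip_width: 0.408
gripper_force: 25.0
pos [ 552.7 -122.2   94.5] shift mm tool [-0.2  0.1  0.5] yaw x -11.31 tilt [0.02 0.01] q [  3.9  23.5 -17.6  -0.  -48.8  74.8] t 8.5167 F [ 0.9  1.2 -0.6] T [ 0.23 -0.12 -0.01] grip 35.5 25.0
```

```bash
python3 -m inch '[{"x":0,"y":0,"z":0,"ax":0,"ay":0,"az":-5,"fingers":-1},{"x":0,"y":0,"z":0,"ax":0,"ay":0,"az":-5,"fingers":-1},{"x":0,"y":0,"z":0,"ax":0,"ay":0,"az":-5,"fingers":-1},{"x":0,"y":0,"z":0,"ax":0,"ay":0,"az":-5,"fingers":-1},{"x":0,"y":0,"z":0,"ax":0,"ay":0,"az":-5,"fingers":-1},{"x":0,"y":0,"z":0,"ax":0,"ay":0,"az":-5,"fingers":-1},{"x":0,"y":0,"z":0,"ax":0,"ay":0,"az":-5,"fingers":-1},{"x":0,"y":0,"z":0.001,"ax":0,"ay":0,"az":-5,"fingers":-1},{"x":0,"y":0,"z":0,"ax":0,"ay":0,"az":0,"fingers":-1}]'
python3 -c "
from h import *
go(552.5,-122.3,94)"
```

```text
clock: 9.27
position: [552.7, -122.0, 94.0]
ee_rot: [[0.878, 0.478, 0.001], [0.478, -0.878, 0.0], [0.001, -0.0, -1.0]]
wrist_force: [-0.6, 3.0, 3.5]
grip_width: 0.409
gripper_force: 25.0
pos [ 552.7 -122.    94. ] shift mm tool [-0.3  0.2 -0. ] yaw x 28.59 tilt [0.03 0.02] q [  3.9  23.5 -17.7  -0.  -48.7 114.7] t 9.2667 F [-0.6  3.   3.5] T [0.74 0.23 0.03] grip 35.6 25.0
```

```bash
python3 -m inch '[{"x":0,"y":0,"z":0.0005,"ax":0,"ay":0,"az":-5,"fingers":-1},{"x":0,"y":0,"z":0,"ax":0,"ay":0,"az":-5,"fingers":-1},{"x":0,"y":0,"z":0,"ax":0,"ay":0,"az":-5,"fingers":-1},{"x":0,"y":0,"z":0,"ax":0,"ay":0,"az":-5,"fingers":-1},{"x":0,"y":0,"z":0,"ax":0,"ay":0,"az":0,"fingers":-1}]'
python3 -c "
from h import *
go(552.5,-122.3,94)"
python3 -m inch '[{"x":0,"y":0,"z":0,"ax":0,"ay":0,"az":-5,"fingers":-1},{"x":0,"y":0,"z":0,"ax":0,"ay":0,"az":-5,"fingers":-1},{"x":0,"y":0,"z":0,"ax":0,"ay":0,"az":0,"fingers":-1}]'
python3 -c "
from h import *
go(552.5,-122.3,94)"
```

```text
clock: 9.68
position: [552.6, -121.9, 93.5]
ee_rot: [[0.663, 0.749, 0.0], [0.749, -0.663, 0.001], [0.001, -0.0, -1.0]]
wrist_force: [-1.6, 4.0, 4.9]
grip_width: 0.405
gripper_force: 25.0
pos [ 552.6 -121.9   93.5] shift mm tool [-0.4  0.2 -0.5] yaw x 48.51 tilt [0.02 0.03] q [  3.9  23.6 -17.7  -0.  -48.7 134.6] t 9.6833 F [-1.6  4.   4.9] T [1.21 0.43 0.1 ] grip 35.2 25.0
clock: 9.93
position: [552.6, -121.9, 92.7]
ee_rot: [[0.524, 0.852, 0.0], [0.852, -0.524, 0.001], [0.001, -0.0, -1.0]]
wrist_force: [1.1, 4.0, -0.9]
grip_width: 0.407
gripper_force: 25.0
pos [ 552.6 -121.9   92.7] shift mm tool [-0.4  0.2 -1.3] yaw x 58.42 tilt [0.02 0.05] q [ 3.900e+00  2.360e+01 -1.780e+01 -1.000e-01 -4.860e+01  1.445e+02] t 9.9333 F [ 1.1  4.  -0.9] T [ 1.21 -0.21  0.01] grip 35.4 25.0
```

The vertical force vanished and the hand sagged, so the screw has come off the rim. I'll follow it down.

```bash
python3 -m inch '[{"x":0,"y":0,"z":0.001,"ax":0,"ay":0,"az":0,"fingers":-1},{"x":0,"y":0,"z":0.001,"ax":0,"ay":0,"az":0,"fingers":-1},{"x":0,"y":0,"z":0.001,"ax":0,"ay":0,"az":0,"fingers":-1},{"x":0,"y":0,"z":0,"ax":0,"ay":0,"az":0,"fingers":-1}]'
python3 -c "
from h import *
go(552.5,-122.3,94)"
python3 -m inch '[{"x":0,"y":0,"z":0.001,"ax":0,"ay":0,"az":0,"fingers":-1},{"x":0,"y":0,"z":0.001,"ax":0,"ay":0,"az":0,"fingers":-1},{"x":0,"y":0,"z":0,"ax":0,"ay":0,"az":0,"fingers":-1}]'
python3 -c "
from h import *
go(552.5,-122.3,94)"
```

```text
clock: 10.27
position: [552.6, -121.9, 89.5]
ee_rot: [[0.524, 0.852, -0.0], [0.852, -0.524, 0.001], [0.001, -0.0, -1.0]]
wrist_force: [0.2, 5.5, -0.4]
grip_width: 0.405
gripper_force: 25.0
pos [ 552.6 -121.9   89.5] shift mm tool [-0.4  0.1 -4.5] yaw x 58.38 tilt [-0.    0.04] q [ 3.900e+00  2.390e+01 -1.790e+01 -1.000e-01 -4.820e+01  1.445e+02] t 10.2667 F [ 0.2  5.5 -0.4] T [ 1.52 -0.22 -0.02] grip 35.2 25.0
clock: 10.52
position: [552.6, -122.0, 87.9]
ee_rot: [[0.524, 0.852, -0.0], [0.852, -0.524, 0.001], [0.0, -0.0, -1.0]]
wrist_force: [-0.8, 5.8, 1.6]
grip_width: 0.406
gripper_force: 25.0
pos [ 552.6 -122.    87.9] shift mm tool [-0.3  0.1 -6.1] yaw x 58.39 tilt [-0.    0.03] q [  3.9  24.  -18.   -0.  -48.  144.5] t 10.5167 F [-0.8  5.8  1.6] T [ 1.6  -0.07 -0.03] grip 35.3 25.0
```

```bash
python3 -m inch '[{"x":0,"y":0,"z":0,"ax":0,"ay":0,"az":0,"fingers":0.3},{"x":0,"y":0,"z":0,"ax":0,"ay":0,"az":0,"fingers":0.3},{"x":0,"y":0,"z":0,"ax":0,"ay":0,"az":0,"fingers":0.3},{"x":0,"y":0,"z":0,"ax":0,"ay":0,"az":0,"fingers":0.3},{"x":0,"y":0,"z":0,"ax":0,"ay":0,"az":-5.5,"fingers":0.3},{"x":0,"y":0,"z":0,"ax":0,"ay":0,"az":-5.5,"fingers":0.3},{"x":0,"y":0,"z":0,"ax":0,"ay":0,"az":-5.5,"fingers":0.3},{"x":0,"y":0,"z":0,"ax":0,"ay":0,"az":-5.5,"fingers":0.3},{"x":0,"y":0,"z":0,"ax":0,"ay":0,"az":-5.5,"fingers":0.3},{"x":0,"y":0,"z":0,"ax":0,"ay":0,"az":0,"fingers":0.3},{"x":0,"y":0,"z":0,"ax":0,"ay":0,"az":0,"fingers":0.3}]'
python3 - <<'E'
from h import *
np.set_printoptions(precision=1,suppress=True)
go(552.5,-122.3,88)
im=imaging.get_image("side");save(im,"s2")
for d in imaging.trace("press_screw","side")+imaging.trace("screw_knob","side"): print(d["confidence"],d["uv"],d["mask"].sum())
cv2.imwrite("pics/s2c.png",cv2.resize(np.hstack([cv2.imread(f"pics/{n}.png")[220:340,220:340] for n in("side","s2")]),(800,400),interpolation=cv2.INTER_CUBIC))
E
```

```text
clock: 11.43
position: [552.4, -122.8, 88.0]
ee_rot: [[0.071, 0.997, -0.0], [0.997, -0.071, -0.0], [-0.0, -0.0, -1.0]]
wrist_force: [-0.3, -0.1, 0.6]
grip_width: 0.646
gripper_force: 0.0
pos [ 552.4 -122.8   88. ] shift mm tool [0.5 0.1 0. ] yaw x 85.92 tilt [-0. -0.] q [  3.9  24.  -18.    0.  -48.  172. ] t 11.4333 F [-0.3 -0.1  0.6] T [-0.1 -0.1 -0. ] grip 56.2 0.0
0.65 [291.3, 266.1] 468
0.75 [296.1, 264.3] 443
0.75 [255.4, 258.4] 315
```

View pics/s2c.png

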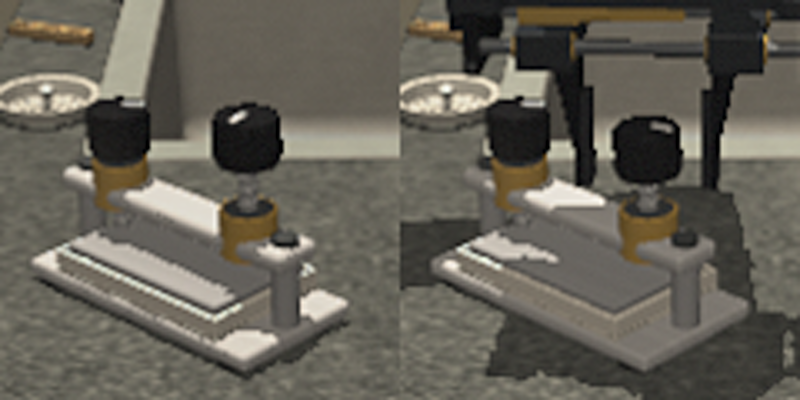

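The screw has dropped: in the crop its knob went from y≈137 to y≈150, about 7 mm. I'll regrip it here and turn it forward.

```bash
python3 -m inch '[{"x":0.001,"y":0,"z":0,"ax":0,"ay":0,"az":0,"fingers":-1},{"x":0,"y":0,"z":0,"ax":0,"ay":0,"az":0,"fingers":-1},{"x":0,"y":0,"z":0,"ax":0,"ay":0,"az":0,"fingers":-1},{"x":0,"y":0,"z":0,"ax":0,"ay":0,"az":0,"fingers":-1},{"x":0,"y":0,"z":0,"ax":0,"ay":0,"az":0,"fingers":-1},{"x":0,"y":0,"z":0,"ax":0,"ay":0,"az":0,"fingers":-1},{"x":0,"y":0,"z":0,"ax":0,"ay":0,"az":0,"fingers":-1},{"x":0,"y":0,"z":0,"ax":0,"ay":0,"az":0,"fingers":-1},{"x":0,"y":0,"z":0,"ax":0,"ay":0,"az":0,"fingers":-1}]' 25
python3 -c "
from h import *
go(552.5,-122.3,88)"
python3 -m inch '[{"x":0,"y":0,"z":0.00016,"ax":0,"ay":0,"az":7,"fingers":-1},{"x":0,"y":0,"z":0.00016,"ax":0,"ay":0,"az":7,"fingers":-1},{"x":0,"y":0,"z":0.00016,"ax":0,"ay":0,"az":7,"fingers":-1},{"x":0,"y":0,"z":0.00016,"ax":0,"ay":0,"az":7,"fingers":-1},{"x":0,"y":0,"z":0.00016,"ax":0,"ay":0,"az":7,"fingers":-1},{"x":0,"y":0,"z":0.00016,"ax":0,"ay":0,"az":7,"fingers":-1},{"x":0,"y":0,"z":0.00016,"ax":0,"ay":0,"az":7,"fingers":-1},{"x":0,"y":0,"z":0.00016,"ax":0,"ay":0,"az":7,"fingers":-1},{"x":0,"y":0,"z":0.00016,"ax":0,"ay":0,"az":7,"fingers":-1},{"x":0,"y":0,"z":0.00016,"ax":0,"ay":0,"az":7,"fingers":-1},{"x":0,"y":0,"z":0.00016,"ax":0,"ay":0,"az":7,"fingers":-1},{"x":0,"y":0,"z":0.00016,"ax":0,"ay":0,"az":7,"fingers":-1},{"x":0,"y":0,"z":0,"ax":0,"ay":0,"az":0,"fingers":-1}]'
python3 -c "
from h import *
go(552.5,-122.3,88)"
```

```text
clock: 12.33
position: [552.5, -121.4, 88.0]
ee_rot: [[0.068, 0.998, -0.0], [0.998, -0.068, 0.0], [0.0, -0.0, -1.0]]
wrist_force: [-0.5, -0.1, 0.2]
grip_width: 0.403
gripper_force: 25.0
pos [ 552.5 -121.4   88. ] shift mm tool [-0.9  0.1  0. ] yaw x 86.1 tilt [-0.01  0.  ] q [  4.   24.  -18.1  -0.  -48.  172.1] t 12.3333 F [-0.5 -0.1  0.2] T [0.07 0.06 0.01] grip 35.1 25.0
clock: 13.42
position: [553.1, -122.0, 86.4]
ee_rot: [[0.999, 0.035, 0.001], [0.035, -0.999, -0.001], [0.001, 0.001, -1.0]]
wrist_force: [1.2, -2.2, 0.1]
grip_width: 0.406
gripper_force: 25.0
pos [ 553.1 -122.    86.4] shift mm tool [-0.6  0.3 -1.6] yaw x 1.99 tilt [ 0.06 -0.05] q [  4.   24.1 -18.2   0.1 -47.7  88. ] t 13.4167 F [ 1.2 -2.2  0.1] T [-0.87 -0.16 -0.04] grip 35.3 25.0
```

```bash
python3 -m inch '[{"x":0,"y":0,"z":0.00016,"ax":0,"ay":0,"az":7,"fingers":-1},{"x":0,"y":0,"z":0.00016,"ax":0,"ay":0,"az":7,"fingers":-1},{"x":0,"y":0,"z":0.00016,"ax":0,"ay":0,"az":7,"fingers":-1},{"x":0,"y":0,"z":0.00016,"ax":0,"ay":0,"az":7,"fingers":-1},{"x":0,"y":0,"z":0.00016,"ax":0,"ay":0,"az":7,"fingers":-1},{"x":0,"y":0,"z":0.00016,"ax":0,"ay":0,"az":7,"fingers":-1},{"x":0,"y":0,"z":0.00016,"ax":0,"ay":0,"az":7,"fingers":-1},{"x":0,"y":0,"z":0.00016,"ax":0,"ay":0,"az":7,"fingers":-1},{"x":0,"y":0,"z":0.00016,"ax":0,"ay":0,"az":7,"fingers":-1},{"x":0,"y":0,"z":0.00016,"ax":0,"ay":0,"az":7,"fingers":-1},{"x":0,"y":0,"z":0.00016,"ax":0,"ay":0,"az":7,"fingers":-1},{"x":0,"y":0,"z":0.00016,"ax":0,"ay":0,"az":7,"fingers":-1},{"x":0,"y":0,"z":0.00016,"ax":0,"ay":0,"az":7,"fingers":-1},{"x":0,"y":0,"z":0.00016,"ax":0,"ay":0,"az":7,"fingers":-1},{"x":0,"y":0,"z":0.00016,"ax":0,"ay":0,"az":7,"fingers":-1},{"x":0,"y":0,"z":0.00016,"ax":0,"ay":0,"az":7,"fingers":-1},{"x":0,"y":0,"z":0.00016,"ax":0,"ay":0,"az":7,"fingers":-1},{"x":0,"y":0,"z":0.00016,"ax":0,"ay":0,"az":7,"fingers":-1},{"x":0,"y":0,"z":0,"ax":0,"ay":0,"az":0,"fingers":-1}]'
python3 -c "
from h import *
go(552.5,-122.3,88)"
```

```text
clock: 15.0
position: [552.0, -122.6, 83.4]
ee_rot: [[-0.558, -0.83, -0.001], [-0.83, 0.558, -0.001], [0.002, 0.0, -1.0]]
wrist_force: [-1.7, -4.3, 1.0]
grip_width: 0.411
gripper_force: 25.0
pos [ 552.  -122.6   83.4] shift mm tool [-0.5 -0.3 -4.6] yaw x -123.89 tilt [-0.08 -0.08] q [  3.9  24.3 -18.4   0.1 -47.4 -37.9] t 15.0 F [-1.7 -4.3  1. ] T [-1.44  0.24  0.03] grip 35.7 25.0
```

```bash
python3 -m inch '[{"x":0,"y":0,"z":0.00016,"ax":0,"ay":0,"az":7,"fingers":-1},{"x":0,"y":0,"z":0.00016,"ax":0,"ay":0,"az":7,"fingers":-1},{"x":0,"y":0,"z":0.00016,"ax":0,"ay":0,"az":7,"fingers":-1},{"x":0,"y":0,"z":0.00016,"ax":0,"ay":0,"az":7,"fingers":-1},{"x":0,"y":0,"z":0.00016,"ax":0,"ay":0,"az":7,"fingers":-1},{"x":0,"y":0,"z":0.00016,"ax":0,"ay":0,"az":7,"fingers":-1},{"x":0,"y":0,"z":0.00016,"ax":0,"ay":0,"az":7,"fingers":-1},{"x":0,"y":0,"z":0.00016,"ax":0,"ay":0,"az":7,"fingers":-1},{"x":0,"y":0,"z":0.00016,"ax":0,"ay":0,"az":7,"fingers":-1},{"x":0,"y":0,"z":0.00016,"ax":0,"ay":0,"az":7,"fingers":-1},{"x":0,"y":0,"z":0.00016,"ax":0,"ay":0,"az":7,"fingers":-1},{"x":0,"y":0,"z":0.00016,"ax":0,"ay":0,"az":7,"fingers":-1},{"x":0,"y":0,"z":0.00016,"ax":0,"ay":0,"az":7,"fingers":-1},{"x":0,"y":0,"z":0.00016,"ax":0,"ay":0,"az":7,"fingers":-1},{"x":0,"y":0,"z":0.00016,"ax":0,"ay":0,"az":7,"fingers":-1},{"x":0,"y":0,"z":0.00016,"ax":0,"ay":0,"az":7,"fingers":-1},{"x":0,"y":0,"z":0.00016,"ax":0,"ay":0,"az":7,"fingers":-1},{"x":0,"y":0,"z":0.00016,"ax":0,"ay":0,"az":7,"fingers":-1},{"x":0,"y":0,"z":0.00016,"ax":0,"ay":0,"az":7,"fingers":-1},{"x":0,"y":0,"z":0,"ax":0,"ay":0,"az":0,"fingers":-1}]'
python3 - <<'E'
from h import *
go(552.5,-122.3,88)
im=imaging.get_image("side");save(im,"s3")
cv2.imwrite("pics/s3c.png",cv2.resize(np.hstack([cv2.imread(f"pics/{n}.png")[200:340,220:340] for n in("s2","s3")]+[cv2.imread("pics/s3.png")[200:340,340:460]]),(800,311),interpolation=cv2.INTER_CUBIC))
E
```

```text
clock: 16.67
position: [552.3, -121.4, 80.3]
ee_rot: [[-0.229, 0.974, -0.001], [0.974, 0.229, 0.0], [0.0, -0.001, -1.0]]
wrist_force: [-2.3, -0.6, 2.3]
grip_width: 0.408
gripper_force: 25.0
pos [ 552.3 -121.4   80.3] shift mm tool [-0.9  0.  -7.7] yaw x 103.21 tilt [-0.04  0.  ] q [   4.    24.5  -18.5   -0.   -47.  -170.8] t 16.6667 F [-2.3 -0.6  2.3] T [-0.18  0.32 -0.02] grip 35.5 25.0
```

View pics/s3c.png

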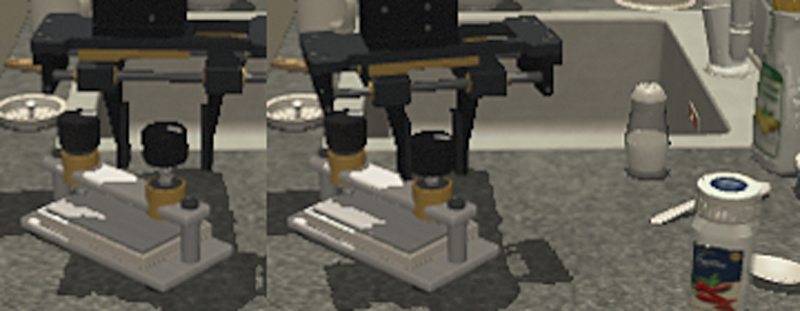

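The knob is sunk a further ~7 mm in the fingers, the bystanders are in place, and the forces are low. I'll let it settle and hand in.

```bash
python3 -m inch '[{"x":0,"y":0,"z":0,"ax":0,"ay":0,"az":0,"fingers":-1},{"x":0,"y":0,"z":0,"ax":0,"ay":0,"az":0,"fingers":-1},{"x":0,"y":0,"z":0,"ax":0,"ay":0,"az":0,"fingers":-1},{"x":0,"y":0,"z":0,"ax":0,"ay":0,"az":0,"fingers":-1}]'
python3 -c "
from h import *
print(r.close_job())"
```

```text
clock: 17.05
position: [552.2, -121.4, 80.3]
ee_rot: [[-0.228, 0.974, -0.001], [0.974, 0.228, 0.0], [0.0, -0.001, -1.0]]
wrist_force: [-3.0, -0.4, 2.3]
grip_width: 0.407
gripper_force: 25.0
the job is handed in; nothing more can be done
None
```

I turned the high screw back until it dropped about 6 mm into its thread, then forward about 343°, and handed the job in at 17 s with the knob held at 25 N; no verdict came back, and the final turn (about 5.8 rad) is my estimate from the hand's rotation.

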